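# Hold the polished burnisher centred in the demagnetiser coil

### The arm

A 6-joint arm with a two-finger parallel gripper is mounted at the origin on the work surface. World frame = base frame: x ahead of the robot, y to its left, z up, the work surface at z = 0. Lengths are in m, angles in rad, forces in N, time in s.
With the tool pointing down it reaches from about 0.35 to 0.775 m from the base axis. Payload 5.5 kg.
Tool frame: the origin (TCP) lies midway between the tips of the shut fingers; the grasp point (between the pads) lies grip_point_offset behind it (grip_point_offset is the distance from the TCP to the grasp point, in m); z points along the fingers, y is the direction in which the jaws open and shut (so a half turn about z gives the same grasp; the last joint's range is limited). The gripper opens to 85 mm and grips with 20 to 120 N. Pads are 22 mm wide; open, the fingers measure 114 mm over their backs; the gripper's body (76 mm by 85 mm) begins 54 mm behind the grasp point. The pads swing forward as they close: fully open they stand 13 mm farther back than shut.
Start: joints at [-1.246, 0.313, 0.046, 1.304, 0, 1.431], TCP at [0.258, -0.514, 0.231] pointing down, gripper open.
Joint ranges: [-2.76, 2.76], [-0.86, 1.69], [-1.03, 1.26], [-2.2, 2.34], [-1.47, 1.5], [-3.14, 3.14]. Speed limits (rad/s): [2.57, 2.57, 3.14, 3.14, 3.14, 3.14].

### API

Orientations are given as a unit quaternion [w, x, y, z].
In Python, from workcell import * gives the robot as it stands.
- The arm moves only by the tool send_rows, never from a script. Its argument "series" is one flat list of numbers, 7 for each row, row after row: the shift along the tool's x, y, z in cm, then the turn, a rotation vector about the tool's x, y, z in degrees, then the opening, from 0 (shut) to 1 (fully open). A call has 1 to 10 rows; each row is the pose to reach, as a shift and turn from the pose commanded when the call began, along the tool's axes at that moment; what a row does not reach only later rows make up. A row lasts 1/12 s, in which the tool goes at most 41.7 mm and 7.16 degrees, less where a joint would pass 70% of its speed; a pose out of reach is approached as far as the arm can. A call with a gripper value outside its range is refused whole. The fingers move at their own pace and stop on an object; "newtons" is the grip in N (left out, the last holds). Time passes only in rows, so rows that repeat a pose let the fingers close. It gives the time, the measured TCP pose, the force and the opening at its end, in the units of the state.
- get_state(): the state, without advancing time (a new reading comes with each control period).
- read_camera(name): name is "side" or "top"; returns the picture (384x512x3 uint8, blue, green, red); there is no depth.
- camera_info(name): a dict with "K" (3x3 intrinsics, pixels), "D" ([k1, k2, p1, p2, k3] as OpenCV has them; the pictures are not rectified), "xyz" and "attitude" of the camera in the world. Camera axes: x right, y down, z forward; pixel columns grow to the right and rows downward; lengths in m; the calibration is good to about 2 mm. A picture is of the moment at which its call begins. camera_info takes no time and is no camera call.
- hand_in(): hands the job in, once; it reports no verdict.
Trained networks look in the newest picture that a camera, given by its name, has taken for a name from the list of things; names that differ only in an ending like _2 or _b are one class to them, and where a whole thing is asked for, a point or a joint stands for the part that bears it (a point fixed in the world has none). Each returns a list of dicts, best first, with "p" (0 to 1); they miss things now and then, are a little off and sometimes report something else, mostly with a low value. They report only what shows in the picture. A call takes as long as a camera call. They do not tell look-alikes from the thing itself.
- silhouettes(camera, label): "pixels" (384x512 bool, what is visible of it) and "box" ([left, top, width, height] in pixels, round what is visible of it).
The state is a dict: "clock": time; "joint_pos": joint angles; "qvel": joint speeds; "tau": joint torques, N m; "tcp_pos": TCP position; "orientation": TCP orientation; "wrist_force": force on the tool from outside, world axes, zero at the start; "ft_torque": the same for the moment, N m; "finger_gap": finger opening in m.
Only numpy, scipy, OpenCV 4.12 (cv2) and the standard library are available. Lean on these libraries where they do the work, as an engineer would, in place of code of your own. Each camera call takes 0.05 s, during which the arm holds its last target. There are 200 camera calls.

### The job

The red-handled burnisher in the tool block has become magnetic. Lift it out by its handle, lower its polished steel blade upright through the hole of the copper demagnetiser coil without ever touching the coil or the plate beneath it, and stop when the tip shows about 15 mm below the coil; finish there, still gripping it, with the blade centred in the hole and motionless while I fire the pulse. Leave the other two tools standing in the block and do not disturb the loupe or the ring clamp.

Things in the scene. Friction and masses are not known exactly. Their poses are not given: they have to be found in the camera images.
- red_burnisher_grip (a point): Centre of the burnisher's red handle (round, 18 mm thick, 74 mm long), where to grip it: 43 mm above the neck, 123 mm above the tip, 37 mm below the handle's end. z runs up along the tool. Below the handle a brass bolster disc 22 x 6 mm, then the round steel blade, 6 mm thick, 80 mm long; about 60 g. It starts upright in the tool block, bolster resting on the block's top, and lifts straight out
- red_burnisher_neck (a point): Top end of the burnisher's steel blade, on the axis at the underside of the brass bolster
- red_burnisher_tip (a point): Lower end of the burnisher's steel blade, on the axis, 80 mm below the neck
- tool_block: Black block fixed to the bench, origin on the bench under its middle hole. Upper step 56 (x) x 150 (y) x 95 mm high: a row of three holes along its y, 48 mm apart, 10 mm wide, 88 mm deep, one tool in each (order varies); fingers closing along its x have free room. Lower step 55 mm high at +x (28 to 64 mm), with burs up to 90 mm above the bench
- bore_top (a point): Centre of the hole at the coil's upper face, 85 mm above the bench. The coil is a fixed upright spool, 84 mm in outer diameter, copper winding between pale grey flanges, with a vertical through hole 22 mm in diameter and 45 mm long. x points away from the control box, z up
- bore_bottom (a point): Centre of the hole at the coil's lower face, 40 mm above the bench, 45 mm straight below bore_top. The space below it is open down to a base plate with a felt pad, whose top is 9 mm above the bench. Two legs stand 30 mm off the axis along its y
- demagnetiser: The whole demagnetiser, fixed to the bench: base plate 215 x 100 x 8 mm, the coil on two legs, and a dark blue control box 100 x 100 mm, 56 mm high (buttons to 65 mm), at its -x side, centred 105 mm from the coil's axis. Origin on the bench under the coil's axis
- blue_scriber_grip (a point): Centre of the blue handle of the scriber standing in the block, same shape and size as the burnisher; leave it there
- yellow_pusher_grip (a point): Centre of the yellow handle of the pusher standing in the block, same shape and size as the burnisher; leave it there
- loupe: Black eye loupe standing on the bench, 36 mm in diameter, 32 mm high, origin under its centre; leave it
- ring_clamp: Wooden ring clamp with a brass band lying on the bench, about 27 x 120 x 24 mm, long along its y, origin under its centre; leave it
Things that resemble listed ones, but are neither listed nor needed, are in the scene too. What is shaped like the tool_block but pink or purple is not meant.

How it is judged:
On the way, in this order (a step that is already met when the one before it is completed fails the run):
1. the red-handled burnisher has been lifted clear out of the tool block (z of red_burnisher_tip in the frame of tool_block above 0.098 m), for 0.1 s.
2. its blade has been lowered through the coil's hole, the tip out below the coil (z of red_burnisher_tip in the frame of bore_bottom below -0.002 m and z of red_burnisher_neck in the frame of bore_top above 0 m and horizontal distance between red_burnisher_tip and bore_bottom below 0.008 m), for 0.1 s.
At the end, for the whole second after the job is handed in: The fingers alone hold the burnisher by its handle, still (under 10 mm/s), not touching the demagnetiser: tip 5 to 25 mm below the coil, both ends of the blade within 4 mm of the hole's axis; blue and yellow tools moved under 15 mm, loupe and ring clamp under 20 mm (z of red_burnisher_tip in the frame of bore_bottom between -0.025 and -0.005 m and horizontal distance between red_burnisher_tip and bore_bottom below 0.004 m and horizontal distance between red_burnisher_neck and bore_top below 0.004 m and contact force between red_burnisher and the fingers above 2 N and z of the grasp point in the frame of red_burnisher_neck above 0.006 m and contact force between red_burnisher and demagnetiser below 0.1 N and linear speed of red_burnisher below 0.01 m/s and angular speed of red_burnisher below 0.15 rad/s and distance of each of blue_scriber_grip, yellow_pusher_grip from where it was at the start of the episode below 0.015 m and distance of each of loupe, ring_clamp from where it was at the start of the episode below 0.02 m); the arm keeps its last pose, push and grip.
It fails at once if the burnisher touches the demagnetiser (coil, hole wall or base plate) (contact force between red_burnisher and demagnetiser above 0.2 N).
It fails at once if the blue or yellow tool is pulled out of its place in the block (distance of any of blue_scriber_grip, yellow_pusher_grip from where it was at the start of the episode above 0.02 m).
It fails at once if the loupe or the ring clamp is knocked away (distance of any of loupe, ring_clamp from where it was at the start of the episode above 0.03 m).
It also fails if it takes over 45 s, if anything falls off the work surface, if the arm or the gripper's body presses on something with over 40 N, if the wrist force passes 120 N, or if a joint passes its speed limit or range.

## Working session

There is one attempt and no reset: what is moved stays moved. The work goes in short steps, Python scripts to look and compute and a tool call to move; the robot and the scene stay as the last step left them, time stands still between calls to the robot, and variables do not carry over. Pictures are saved under pics/ and viewed, about 8 in all and at most 12, crops included, and the job is handed in when it is done.

Besides the shell and the picture viewer there is one more tool, called after "Emit:" by a JSON object that holds its "op" and its "data", one argument or row to a line. send_rows: Moves the arm, as the interface text tells. Its arguments: {"type":"object","properties":{"series":{"type":"array"},"newtons":{"type":"number"}},"required":["series"]}

```bash
ls; mkdir -p pics; python3 - <<'E'
from workcell import *
import cv2, numpy as np
s=get_state(); print({k:np.round(v,4).tolist() for k,v in s.items()})
try: print(grip_point_offset)
except Exception as e: print(e)
for c in("side","top"):
    im=read_camera(c); cv2.imwrite(f"pics/{c}0.png",im); i=camera_info(c); print(c,i)
E
```

```text
pics
{'clock': 0.0, 'joint_pos': [-1.2456, 0.314, 0.045, 1.3036, 0.0, 1.4312], 'qvel': [-0.0024, -0.0, 0.0005, 0.0008, -0.0017, -0.001], 'tau': [-0.0003, -48.0626, 29.8536, 0.0194, -0.0001, 0.0], 'tcp_pos': [0.2576, -0.5135, 0.2304], 'orientation': [-0.0009, 0.9731, 0.2303, -0.0001], 'wrist_force': [-0.1381, 0.223, -0.3597], 'ft_torque': [-0.0193, 0.0155, -0.0146], 'finger_gap': 0.0848}
0.0187
side {'K': array([[382.40075327,   0.        , 258.62362491],
       [  0.        , 382.40075327, 191.38818731],
       [  0.        ,   0.        ,   1.        ]]), 'D': array([-0.04489556,  0.        ,  0.        ,  0.        ,  0.        ]), 'xyz': array([0.16680949, 0.47349958, 0.75814565]), 'attitude': array([ 0.11541218, -0.26635714,  0.88028493, -0.37527635])}
top {'K': array([[349.07897743,   0.        , 250.11658105],
       [  0.        , 349.07897743, 193.35406329],
       [  0.        ,   0.        ,   1.        ]]), 'D': array([-0.02118796,  0.        ,  0.        ,  0.        ,  0.        ]), 'xyz': array([ 0.49226714, -0.07638816,  1.07589595]), 'attitude': array([ 0.01700334, -0.69649095,  0.7171291 , -0.01836002])}
```

View pics/side0.png

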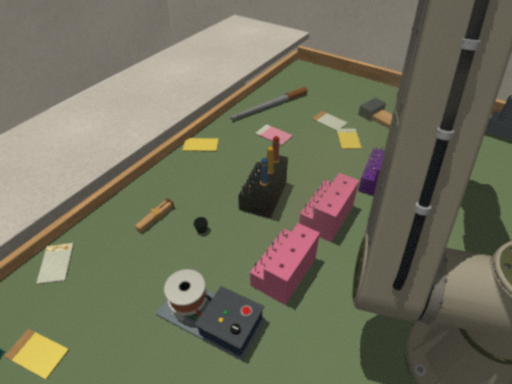

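View pics/top0.png

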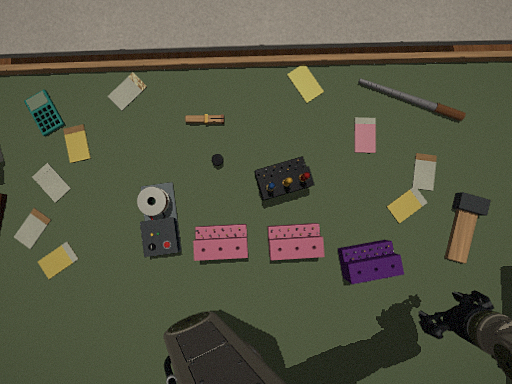

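```bash
cat > h.py <<'E'
from workcell import *
import cv2, numpy as np
from scipy.spatial.transform import Rotation as R
def rot(q): return R.from_quat([q[1],q[2],q[3],q[0]]).as_matrix()
def proj(c,P):
    i=camera_info(c); A=rot(i["attitude"]).T
    return cv2.projectPoints(np.atleast_2d(np.array(P,float)),cv2.Rodrigues(A)[0],-A@i["xyz"],i["K"],i["D"])[0][:,0]
def ray(c,uv):
    i=camera_info(c); n=cv2.undistortPoints(np.array([[uv]],float),i["K"],i["D"])[0,0]
    return i["xyz"], rot(i["attitude"])@np.array([n[0],n[1],1])
def onz(c,uv,z):
    o,d=ray(c,uv); return o+d*(z-o[2])/d[2]
E
python3 - <<'E'
from h import *
for c in("side","top"):
  for l in("red_burnisher_grip","blue_scriber_grip","yellow_pusher_grip","tool_block","demagnetiser","loupe","ring_clamp"):
    for d in silhouettes(c,l)[:3]:
      v,u=np.nonzero(d["pixels"]); print(c,l,round(d["p"],2),d["box"],u.mean().round(1),v.mean().round(1),len(u))
E
```

```text
side red_burnisher_grip 0.69 [275.2, 136.4, -1.2, 27.7] 275.8 147.2 120
side blue_scriber_grip 0.65 [262.3, 160.5, 6.6, 26.8] 264.0 171.6 193
side yellow_pusher_grip 0.72 [266.8, 149.4, 7.7, 21.6] 270.1 159.1 137
side tool_block 0.81 [354.6, 148.2, 29.3, 49.5] 371.1 172.5 676
side tool_block 0.74 [297.1, 171.5, 62.2, 68.1] 329.7 205.9 2378
side tool_block 0.66 [238.8, 159.8, 49.6, 56.1] 263.2 189.6 1838
side demagnetiser 0.83 [155.8, 271.7, 107.5, 87.3] 211.1 312.8 5385
side loupe 0.73 [191.7, 216.2, 12.9, 19.1] 200.5 224.8 202
side loupe 0.59 [265.0, 157.6, 3.1, 30.7] 263.6 171.7 192
side ring_clamp 0.97 [136.1, 198.7, 39.3, 34.9] 154.7 214.9 484
top red_burnisher_grip 0.48 [300.5, 174.7, 9.6, 7.6] 304.6 176.3 73
top yellow_pusher_grip 0.6 [188.3, 113.2, 35.0, 12.5] 204.8 118.7 350
top yellow_pusher_grip 0.53 [285.0, 176.1, 6.2, 8.1] 287.6 181.5 46
top tool_block 0.86 [333.4, 240.6, 71.0, 45.7] 368.8 261.7 2276
top tool_block 0.84 [197.3, 226.8, 46.4, 32.1] 220.6 241.9 1701
top tool_block 0.83 [259.0, 157.4, 53.2, 42.5] 282.7 177.8 1493
top demagnetiser 0.65 [137.4, 181.9, 47.5, 74.0] 159.0 219.7 2542
top loupe 0.62 [210.0, 152.1, 16.7, 13.3] 217.2 159.5 120
top ring_clamp 0.82 [187.2, 113.5, 38.2, 8.8] 205.5 118.5 400
top ring_clamp 0.16 [254.1, 157.5, 56.1, 43.1] 282.6 177.5 1445
```

Side: the red handle is at (276,148) in the black block at (264,184). Coil at (186,290), loupe (201,226), ring clamp (155,215). Top: red (305,177), yellow (288,183), blue (271,187), coil hole (152,201).
Candidates for the block: black (284,180), pink (220,242) and (296,242), purple (371,262), all top view. For the red handle: the wood-handled file (450,112) and the hammer. I choose the red knob in the black block.

```bash
python3 - <<'E'
from h import *
a=cv2.imread("pics/side0.png"); b=cv2.imread("pics/top0.png")
def crop(im,x,y,w,h,f): return cv2.resize(im[y:y+h,x:x+w],None,fx=f,fy=f,interpolation=cv2.INTER_CUBIC)
t=np.hstack([crop(a,235,130,65,50,6),crop(b,250,150,65,50,6)])
u=np.hstack([crop(a,155,262,65,50,6),crop(b,130,175,65,50,6)])
cv2.imwrite("pics/crop0.png",np.vstack([t,u]))
# red handle points, colour
for c,im in(("side",a),("top",b)):
    B,G,Rr=[im[...,k].astype(int) for k in range(3)]
    m=(Rr>90)&(Rr>2.2*G)&(Rr>2.2*B); n,l,st,ce=cv2.connectedComponentsWithStats(m.astype(np.uint8))
    print(c,[(st[k].tolist(),ce[k].round(1).tolist()) for k in range(1,n) if st[k][4]>15])
# approx positions
for uv in((305,176),(288,181),(271,186)): print(uv,onz("top",uv,.16).round(4))
print("hole",onz("top",(152.5,201),.085).round(4),onz("side",(185.5,287),.085).round(4))
E
```

```text
side [([242, 307, 8, 7, 43], [245.7, 310.0])]
top [([305, 173, 4, 5, 17], [306.5, 174.6]), ([164, 242, 6, 6, 28], [166.5, 244.2])]
(305, 176) [ 0.5796 -0.2247  0.16  ]
(288, 181) [ 0.5677 -0.1795  0.16  ]
(271, 186) [ 0.5558 -0.1343  0.16  ]
hole [0.5282 0.199  0.085 ] [0.527  0.2052 0.085 ]
```

View pics/crop0.png

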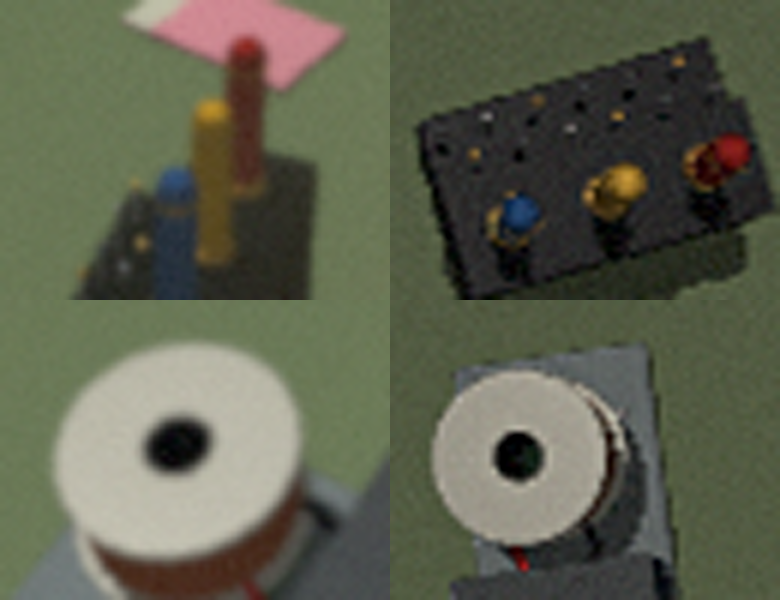

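```bash
python3 - <<'E'
from h import *
from scipy.optimize import least_squares
f=lambda x,y,x0,y0,px,py:((x-px+.5)/6-.5+x0,(y-py+.5)/6-.5+y0)
T={"red":(732,153),"yel":(628,185),"blu":(520,214)}
S={"red":(246,47),"yel":(211,111),"blu":(177,181)}
for k in T:
    t=f(*T[k],250,150,390,0); s=f(*S[k],235,130,0,0)
    r=least_squares(lambda p:np.r_[proj("top",p)[0]-t,proj("side",p)[0]-s],[.57,-.2,.17])
    print(k,"tri",r.x.round(4),"res",r.fun.round(2),"z172 top",onz("top",t,.172)[:2].round(4),"side",onz("side",s,.172)[:2].round(4))
# flange disc fit
a={c:cv2.imread(f"pics/{c}0.png") for c in("side","top")}
for c,box in(("side",(160,262,55,50)),("top",(133,182,40,42))):
    x,y,w,h=box; im=a[c][y:y+h,x:x+w]; g=im.min(2)
    hi=np.percentile(g,85); m=(g>hi*.78).astype(np.uint8)
    cn=max(cv2.findContours(m,cv2.RETR_EXTERNAL,cv2.CHAIN_APPROX_NONE)[0],key=cv2.contourArea)[:,0]+[x,y]
    P=np.array([onz(c,p,.085)[:2] for p in cv2.convexHull(cn.astype(np.int32))[:,0]])
    e=least_squares(lambda q:np.hypot(*(P-q[:2]).T)-q[2],[.527,.202,.042],loss='soft_l1',f_scale=.001)
    print(c,"flange",e.x.round(4))
    # dark hole centroid
    cx,cy=proj(c,[*e.x[:2],.085])[0]; yy,xx=np.mgrid[:384,:512]
    d=(a[c].max(2)<95)&(np.hypot(xx-cx,yy-cy)<8); print(" hole",onz(c,(xx[d].mean(),yy[d].mean()),.085).round(4),d.sum())
E
```

```text
red tri [ 0.5818 -0.226   0.1738] res [-0.3  -0.47  0.56  0.02] z172 top [ 0.5808 -0.227 ] side [ 0.5844 -0.2274]
yel tri [ 0.5699 -0.1802  0.1733] res [-0.45 -0.7   0.8   0.03] z172 top [ 0.5682 -0.1814] side [ 0.5725 -0.1806]
blu tri [ 0.5578 -0.1337  0.1726] res [-0.22 -0.34  0.38  0.02] z172 top [ 0.5569 -0.1342] side [ 0.559  -0.1339]
side flange [0.5308 0.2072 0.0425]
 hole [0.531  0.2048 0.085 ] 77
top flange [0.5302 0.2011 0.0422]
 hole [0.5295 0.2036 0.085 ] 56
```

```bash
cat >> h.py <<'E'
def row(p,yaw):
    """shift cm / rotvec deg in the tool frame to reach TCP p, pointing down, tool y at world angle yaw deg"""
    s=get_state(); A=rot(s["orientation"]); y=np.r_[np.cos(np.radians(yaw)),np.sin(np.radians(yaw)),0]
    z=np.r_[0,0,-1.]; B=np.c_[np.cross(y,z),y,z]
    print("row",(A.T@(np.array(p)-s["tcp_pos"])*100).round(2),R.from_matrix(A.T@B).as_rotvec(degrees=True).round(2))
E
python3 -c "
from h import *
row([.582,-.2265,.25],14.6)"
```

```text
row [ 41.87 -11.17  -1.87] [ 0.000e+00  1.000e-02 -7.797e+01]
```

Emit:
{"op": "send_rows", "data": {
  "series": [4, -1.1, -1.9, 0, 0, -7, 1, 8, -2.2, -1.9, 0, 0, -14, 1, 12, -3.3, -1.9, 0, 0, -21, 1, 16, -4.4, -1.9, 0, 0, -28, 1, 20, -5.5, -1.9, 0, 0, -35, 1, 24, -6.6, -1.9, 0, 0, -42, 1, 28, -7.7, -1.9, 0, 0, -49, 1, 32, -8.8, -1.9, 0, 0, -56, 1, 36, -9.9, -1.9, 0, 0, -63, 1, 38, -10.4, -1.9, 0, 0, -70, 1]
}}

```text
clock: 1.63
tcp_pos: [0.5534, -0.2474, 0.2503]
orientation: [0.0, 0.662, 0.75, 0.001]
wrist_force: [-0.4, 0.2, -0.6]
finger_gap: 0.0853
```

```bash
python3 -c "
from h import *
row([.582,-.2265,.25],14.6)"
```

```text
row [1.72 3.09 0.04] [ 0.07 -0.02 -7.44]
```

Emit:
{"op": "send_rows", "data": {
  "series": [1.7, 3.1, 0, 0, 0, -7, 1, 1.7, 3.1, 0, 0, 0, -7.4, 1, 1.7, 3.1, 0, 0, 0, -7.4, 1, 1.7, 3.1, 0, 0, 0, -7.4, 1]
}}

```text
clock: 1.97
tcp_pos: [0.5794, -0.2302, 0.25]
orientation: [-0.0, 0.616, 0.788, -0.0]
wrist_force: [-0.1, 0.4, -0.4]
finger_gap: 0.0856
```

```bash
python3 - <<'E'
from h import *
a=read_camera("side"); b=read_camera("top")
def crop(im,x,y,w,h,f): return cv2.resize(im[y:y+h,x:x+w],None,fx=f,fy=f,interpolation=cv2.INTER_CUBIC)
cv2.imwrite("pics/above.png",np.hstack([crop(a,225,90,95,110,4),crop(b,250,130,95,110,4)]))
row([.582,-.2265,.119],14.6); print(get_state()["tcp_pos"])
E
```

```text
row [ 0.37  0.42 13.14] [-0.02  0.01 -0.69]
[ 0.57888326 -0.23103072  0.25037617]
```

View pics/above.png

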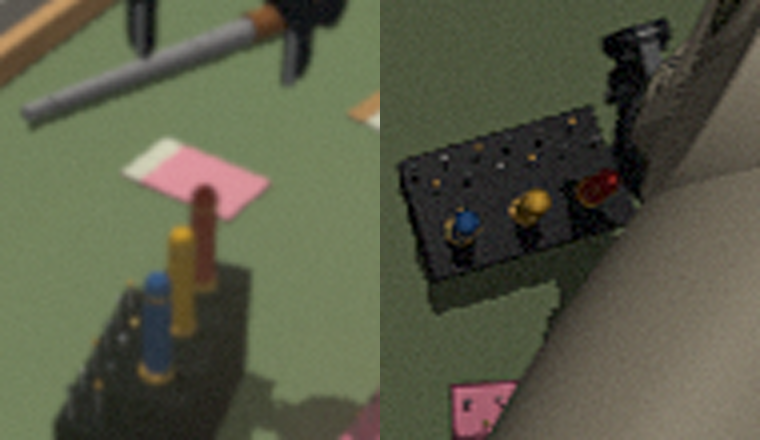

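Side view shows both fingers (at (261,103) and (298,110) in full-picture pixels) straddling the red handle's line. I correct about 5 mm and descend partway.

Emit:
{"op": "send_rows", "data": {
  "series": [0.35, 0.4, 0, 0, 0, -0.7, 1, 0.35, 0.4, 1, 0, 0, -0.7, 1, 0.35, 0.4, 2, 0, 0, -0.7, 1, 0.35, 0.4, 3, 0, 0, -0.7, 1, 0.35, 0.4, 4, 0, 0, -0.7, 1, 0.35, 0.4, 5, 0, 0, -0.7, 1, 0.35, 0.4, 5, 0, 0, -0.7, 1, 0.35, 0.4, 5, 0, 0, -0.7, 1]
}}

```text
clock: 2.73
tcp_pos: [0.582, -0.2256, 0.1991]
orientation: [-0.001, 0.611, 0.792, -0.0]
wrist_force: [0.6, -0.6, 0.6]
finger_gap: 0.0858
```

```bash
python3 - <<'E'
from h import *
row([.582,-.2265,.119],14.6); a=read_camera("side");row([.582,-.2265,.119],14.6)
print(get_state()["tcp_pos"], proj("side",[[.582,-.2265,z] for z in (.095,.138,.175,.21)]).round(1))
E
```

```text
row [-0.1  -0.01  8.01] [-0.09 -0.08  0.13]
row [-0.05 -0.06  8.1 ] [-0.03 -0.02  0.13]
[ 0.5825168  -0.22587485  0.1999823 ] [[275.4 160.9]
 [275.8 148.4]
 [276.2 136.9]
 [276.6 125.6]]
```

Emit:
{"op": "send_rows", "data": {
  "series": [0, 0, 1.5, 0, 0, 0, 1, 0, 0, 3, 0, 0, 0, 1, 0, 0, 4.5, 0, 0, 0, 1, 0, 0, 6, 0, 0, 0, 1, 0, 0, 7, 0, 0, 0, 1, 0, 0, 7.6, 0, 0, 0, 1, 0, 0, 8, 0, 0, 0, 1, 0, 0, 8, 0, 0, 0, 1, 0, 0, 8, 0, 0, 0, 1]
}}

```text
clock: 3.53
tcp_pos: [0.5831, -0.2261, 0.1209]
orientation: [0.0, 0.611, 0.792, 0.0]
wrist_force: [0.9, -0.8, 1.2]
finger_gap: 0.0855
```

Emit:
{"op": "send_rows", "data": {
  "series": [0, 0, 0, 0, 0, 0, 0.5, 0, 0, 0, 0, 0, 0, 0.4, 0, 0, 0, 0, 0, 0, 0.3, 0, 0, 0, 0, 0, 0, 0.2, 0, 0, 0, 0, 0, 0, 0.1, 0, 0, 0, 0, 0, 0, 0, 0, 0, 0, 0, 0, 0, 0, 0, 0, 0, 0, 0, 0, 0, 0, 0, 0, 0, 0, 0, 0, 0, 0, 0, 0, 0, 0, 0],
  "newtons": 40
}}

```text
clock: 4.37
tcp_pos: [0.5829, -0.226, 0.1206]
orientation: [0.0, 0.611, 0.792, 0.0]
wrist_force: [0.9, 0.4, 2.1]
finger_gap: 0.0169
```

Emit:
{"op": "send_rows", "data": {
  "series": [0, 0, -1, 0, 0, 0, 0, 0, 0, -2.5, 0, 0, 0, 0, 0, 0, -4, 0, 0, 0, 0, 0, 0, -6, 0, 0, 0, 0, 0, 0, -8, 0, 0, 0, 0, 0, 0, -10, 0, 0, 0, 0, 0, 0, -12, 0, 0, 0, 0, 0, 0, -13.5, 0, 0, 0, 0, 0, 0, -14, 0, 0, 0, 0, 0, 0, -14, 0, 0, 0, 0]
}}

```text
clock: 5.2
tcp_pos: [0.5832, -0.2263, 0.2621]
orientation: [0.001, 0.611, 0.792, 0.0]
wrist_force: [0.6, -0.7, -0.1]
finger_gap: 0.0171
```

```bash
python3 - <<'E'
from h import *
a=read_camera("side"); b=read_camera("top")
def crop(im,x,y,w,h,f): return cv2.resize(im[y:y+h,x:x+w],None,fx=f,fy=f,interpolation=cv2.INTER_CUBIC)
cv2.imwrite("pics/lift.png",np.hstack([crop(a,225,60,95,130,4),crop(b,250,110,95,130,4)]))
s=get_state();print(s["tcp_pos"],s["finger_gap"],s["wrist_force"]); row([.582,-.226,.33],14.6)
E
```

```text
[ 0.58237914 -0.22580576  0.25954972] 0.017067010243811496 [-0.94680359 -0.66644462 -0.70717025]
row [-0.01 -0.05 -7.04] [-0.05 -0.03  0.13]
```

View pics/lift.png

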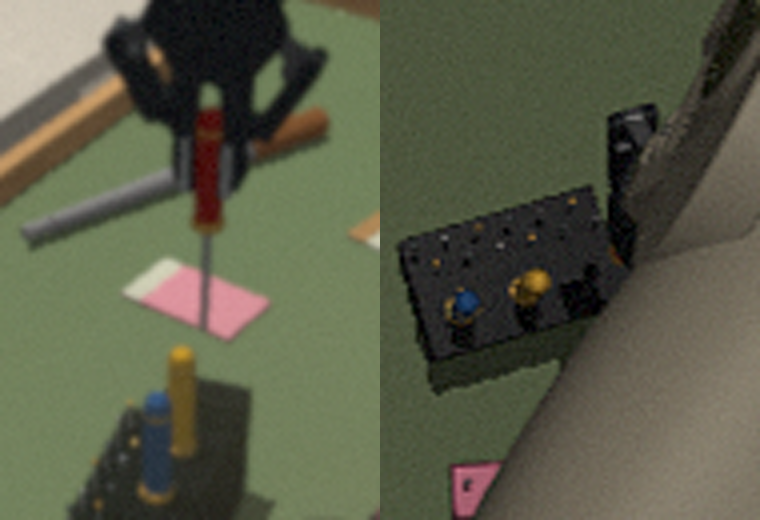

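Side view: burnisher hangs straight in the fingers, tip at about (276,142), clear of the block; blue and yellow still standing. Rising further before passing over them.

Emit:
{"op": "send_rows", "data": {
  "series": [0, 0, -2.2, 0, 0, 0, 0, 0, 0, -4.5, 0, 0, 0, 0, 0, 0, -6.8, 0, 0, 0, 0, 2, 0.3, -6.8, 0, 0, 0, 0, 5, 0.7, -6.8, 0, 0, 0, 0, 8, 1.1, -6.8, 0, 0, 0, 0, 11, 1.5, -6.8, 0, 0, 0, 0, 14, 1.9, -6.8, 0, 0, 0, 0, 17, 2.3, -6.8, 0, 0, 0, 0, 20, 2.7, -6.8, 0, 0, 0, 0]
}}

```text
clock: 6.13
tcp_pos: [0.5569, -0.0242, 0.3265]
orientation: [-0.001, 0.611, 0.792, -0.001]
wrist_force: [0.6, -1.0, -1.5]
finger_gap: 0.0169
```

Emit:
{"op": "send_rows", "data": {
  "series": [3, 0.4, 0, 0, 0, 0, 0, 6, 0.8, 0, 0, 0, 0, 0, 9, 1.2, 0, 0, 0, 0, 0, 12, 1.6, 0, 0, 0, 0, 0, 15, 2, 0, 0, 0, 0, 0, 18, 2.4, 0, 0, 0, 0, 0, 20.5, 2.8, 0, 0, 0, 0, 0, 22.5, 3, 0, 0, 0, 0, 0, 23, 3, 0, 0, 0, 0, 0, 23, 3, 0, 0, 0, 0, 0]
}}

```text
clock: 6.97
tcp_pos: [0.5275, 0.2057, 0.3268]
orientation: [-0.001, 0.61, 0.793, -0.001]
wrist_force: [0.3, -0.6, -0.8]
finger_gap: 0.0172
```

```bash
python3 - <<'E'
from h import *
read_camera("side")
s=get_state();print(s["clock"],s["tcp_pos"],s["finger_gap"],s["wrist_force"]); row([.530,.204,.225],14.6)
E
```

```text
7.0167 [0.52788403 0.20462202 0.32703026] 0.017014993630212392 [ 0.63776902 -0.02025251 -1.10330949]
row [-0.11  0.21 10.2 ] [-0.13  0.03  0.21]
```

Emit:
{"op": "send_rows", "data": {
  "series": [0, 0.2, 1.5, 0, 0, 0.2, 0, 0, 0.2, 3, 0, 0, 0.2, 0, 0, 0.2, 5, 0, 0, 0.2, 0, 0, 0.2, 7, 0, 0, 0.2, 0, 0, 0.2, 9, 0, 0, 0.2, 0, 0, 0.2, 10.2, 0, 0, 0.2, 0, 0, 0.2, 10.2, 0, 0, 0.2, 0, 0, 0.2, 10.2, 0, 0, 0.2, 0]
}}

```text
clock: 7.68
tcp_pos: [0.53, 0.2035, 0.2255]
orientation: [-0.001, 0.613, 0.79, -0.001]
wrist_force: [0.3, 0.5, -0.9]
finger_gap: 0.0168
```

```bash
python3 - <<'E'
from h import *
a=read_camera("side"); b=read_camera("top"); cv2.imwrite("pics/s_hover.png",a); cv2.imwrite("pics/t_hover.png",b)
s=get_state();print(s["clock"],s["tcp_pos"],s["orientation"])
def crop(im,x,y,w,h,f): return cv2.resize(im[y:y+h,x:x+w],None,fx=f,fy=f,interpolation=cv2.INTER_CUBIC)
cv2.imwrite("pics/hover.png",np.hstack([crop(a,150,215,65,98,6),crop(b,120,150,65,98,6)]))
x,y,z=s["tcp_pos"]; print(proj("side",[[x,y,z+.0187-.1243+k] for k in(0,.08,.086,.16)]).round(1),proj("side",[.53,.204,.085]))
E
```

```text
7.7833 [0.53107679 0.20427245 0.22721953] [4.99376322e-04 6.12456962e-01 7.90503671e-01 4.08443132e-04]
[[181.7 275.5]
 [175.3 250.5]
 [174.8 248.4]
 [167.9 221.1]] [[184.77230077 285.84998868]]
```

View pics/hover.png

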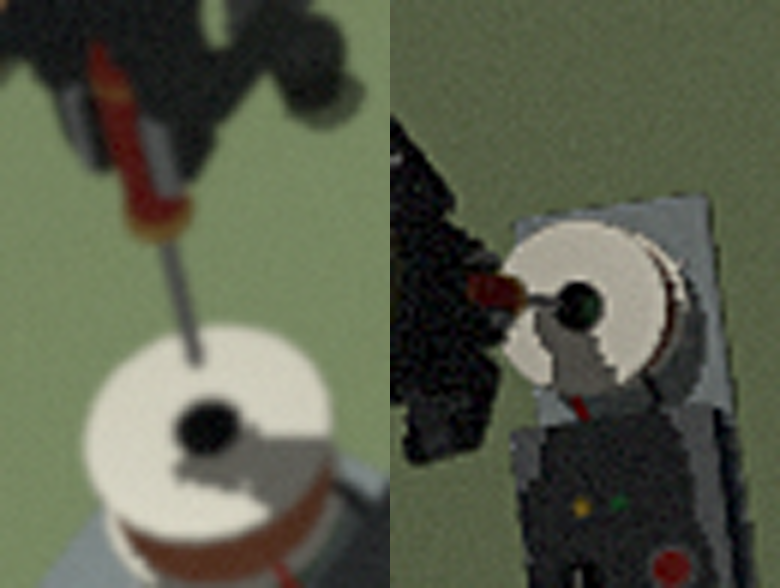

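Side: tip at (182.4,275.4) over the hole at (184.3,285.9), bolster (176,251.6). Top: bolster (140,198.4), blade running level to about (147.5,199.6), hole (151.3,200.6). Fitting the blade axis against the hole.

```bash
python3 - <<'E'
from h import *
from scipy.optimize import least_squares
P=lambda x,y,u0,v0,px:np.array([(x-px+.5)/6-.5+u0,(y+.5)/6-.5+v0])
S=lambda x,y:P(x,y,150,215,0); T=lambda x,y:P(x,y,120,150,390)
x,y,z=.5305,.204,.2263; zt=z+.0187-.1243
obs={"side":[S(169,245),S(196,360)],"top":[T(524,300),T(556,300)]}
hole={"side":S(208,428),"top":T(580,306)}
h=least_squares(lambda q:np.r_[[proj(c,[*q,.085])[0]-hole[c] for c in hole]].ravel(),[.53,.204]); print("hole",h.x.round(4),h.fun.round(2))
def f(p,shift=True):
    r=[]
    for c in obs:
        tip=np.r_[p[:2],zt]; neck=np.r_[p[2:4],zt+.08]
        a,b=proj(c,[tip,neck]); 
        if shift: # cancel the camera's own bias at the hole
            d=hole[c]-proj(c,[*h.x,.085])[0]; a=a+d;b=b+d
        n=np.array([-(b-a)[1],(b-a)[0]])/np.linalg.norm(b-a)
        r+=[(o-a)@n for o in obs[c]]
    return r
for sh in(True,False):
    r=least_squares(f,[x,y,x,y],args=(sh,)); print(sh,"tip",r.x[:2].round(4),"neck",r.x[2:].round(4),np.round(r.fun,2), "vs hole mm",((r.x.reshape(2,2)-h.x)*1e3).round(1))
print(proj("top",[[x,y,zt],[x,y,zt+.08]]),obs["top"])
row([.53,.204,.2263],14.6)
E
```

```text
hole [0.5304 0.204 ] [ 0.38 -0.15 -0.52 -0.3 ]
True tip [0.5319 0.2008] neck [0.5293 0.2019] [-0.  0.  0.  0.] vs hole mm [[ 1.6 -3.2]
 [-1.  -2.1]]
False tip [0.5312 0.2024] neck [0.5286 0.2034] [0. 0. 0. 0.] vs hole mm [[ 0.8 -1.6]
 [-1.8 -0.6]]
[[147.05786154 199.83819873]
 [137.72731913 198.83526889]] [array([141.91666667, 199.58333333]), array([147.25      , 199.58333333])]
row [ 0.   -0.11  0.09] [ 0.07  0.02 -0.13]
```

Emit:
{"op": "send_rows", "data": {
  "series": [0.1, 0, 0, 0, 0, 0, 0, 0.2, 0, 0.5, 0, 0, 0, 0, 0.2, 0, 1, 0, 0, 0, 0, 0.2, 0, 1.5, 0, 0, 0, 0, 0.2, 0, 2, 0, 0, 0, 0, 0.2, 0, 2.5, 0, 0, 0, 0, 0.2, 0, 2.5, 0, 0, 0, 0, 0.2, 0, 2.5, 0, 0, 0, 0]
}}

```text
clock: 8.45
tcp_pos: [0.5295, 0.2068, 0.2007]
orientation: [-0.0, 0.612, 0.791, -0.0]
wrist_force: [0.9, 0.6, -0.6]
finger_gap: 0.0171
```

```bash
python3 - <<'E'
from h import *
a=np.mean([read_camera("side").astype(float) for _ in range(4)],0); b=np.mean([read_camera("top").astype(float) for _ in range(4)],0)
s=get_state();print(s["clock"],s["tcp_pos"],s["wrist_force"])
def crop(im,x,y,w,h,f): return cv2.resize(np.clip(im[y:y+h,x:x+w]*1.3,0,255).astype(np.uint8),None,fx=f,fy=f,interpolation=cv2.INTER_CUBIC)
cv2.imwrite("pics/near.png",np.hstack([crop(a,160,235,40,60,10),crop(b,130,175,40,60,10)]))
E
```

```text
8.85 [0.53004234 0.20692331 0.20149516] [ 1.17202163 -0.36374666 -1.1740886 ]
```

View pics/near.png

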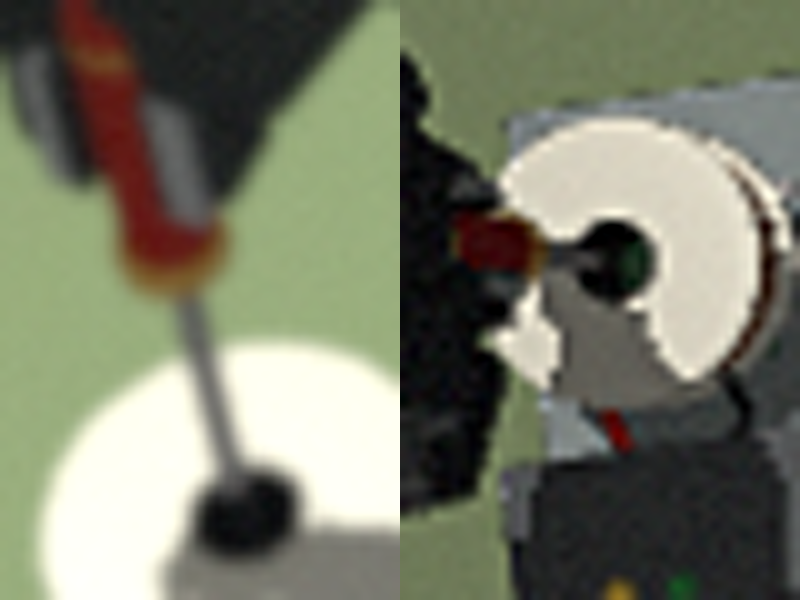

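Side: tip at (183.7,283.8) just above the hole centre (184.7,286.4). Top: blade ends about (150,200.5), hole centre (151.7,201.2). Refit.

```bash
python3 - <<'E'
from h import *
from scipy.optimize import least_squares
P=lambda x,y,u0,v0,px:np.array([(x-px+.5)/10-.5+u0,(y+.5)/10-.5+v0])
S=lambda x,y:P(x,y,160,235,0); T=lambda x,y:P(x,y,130,175,400)
zt=.2011+.0187-.1243
obs={"side":[S(193,315),S(235,475)],"top":[T(550,256),T(600,258)]}
hole={"side":S(247,514),"top":T(617,262)}
h=least_squares(lambda q:np.r_[[proj(c,[*q,.085])[0]-hole[c] for c in hole]].ravel(),[.53,.204]); print("hole",h.x.round(4),h.fun.round(2))
for sh in(1,0):
  def f(p):
    r=[]
    for c in obs:
        d=sh*(hole[c]-proj(c,[*h.x,.085])[0]); a,b=proj(c,[np.r_[p[:2],zt],np.r_[p[2:4],zt+.08]])+d
        n=np.array([-(b-a)[1],(b-a)[0]])/np.linalg.norm(b-a); r+=[(o-a)@n for o in obs[c]]
    return r
  r=least_squares(f,[.53,.205]*2); print(sh,"tip",r.x[:2].round(4),"neck",r.x[2:].round(4),"vs hole mm",((r.x.reshape(2,2)-h.x)*1e3).round(1))
  # tip if at nominal tool pose:
print("side tip at", proj("side",[.5298,.2068,zt]),S(237,488))
E
```

```text
hole [0.5301 0.2041] [ 0.45 -0.11 -0.54 -0.39]
1 tip [0.5309 0.204 ] neck [0.5294 0.2055] vs hole mm [[ 0.7 -0.1]
 [-0.7  1.4]]
0 tip [0.53   0.2058] neck [0.5286 0.2071] vs hole mm [[-0.2  1.7]
 [-1.6  3.1]]
side tip at [[183.18940509 284.03339087]] [183.25 283.35]
```

Emit:
{"op": "send_rows", "data": {
  "series": [-0.1, 0, 0, 0, 0, 0, 0, -0.1, 0, 0.5, 0, 0, 0, 0, -0.1, 0, 1, 0, 0, 0, 0, -0.1, 0, 1.5, 0, 0, 0, 0, -0.1, 0, 2, 0, 0, 0, 0, -0.1, 0, 2.5, 0, 0, 0, 0, -0.1, 0, 3, 0, 0, 0, 0, -0.1, 0, 3.5, 0, 0, 0, 0, -0.1, 0, 3.5, 0, 0, 0, 0, -0.1, 0, 3.5, 0, 0, 0, 0]
}}

```text
clock: 9.68
tcp_pos: [0.5299, 0.2059, 0.1658]
orientation: [-0.0, 0.612, 0.791, -0.0]
wrist_force: [-0.0, -0.2, -0.4]
finger_gap: 0.0171
```

```bash
python3 - <<'E'
from h import *
L=[]
for c in("side","top"):
  I=[]
  for _ in range(4): I.append(read_camera(c).astype(float)); L.append(get_state()["tcp_pos"])
  if c=="side":a=np.mean(I,0)
  else:b=np.mean(I,0)
s=get_state();print(s["clock"],np.mean(L,0),s["wrist_force"])
def crop(im,x,y,w,h,f): return cv2.resize(np.clip(im[y:y+h,x:x+w]*1.3,0,255).astype(np.uint8),None,fx=f,fy=f,interpolation=cv2.INTER_CUBIC)
cv2.imwrite("pics/in.png",np.hstack([crop(a,160,245,40,60,10),crop(b,130,175,40,60,10)]))
E
```

```text
10.0833 [0.53033088 0.20596189 0.16652594] [ 0.95282279 -0.89988637 -1.60437148]
```

View pics/in.png

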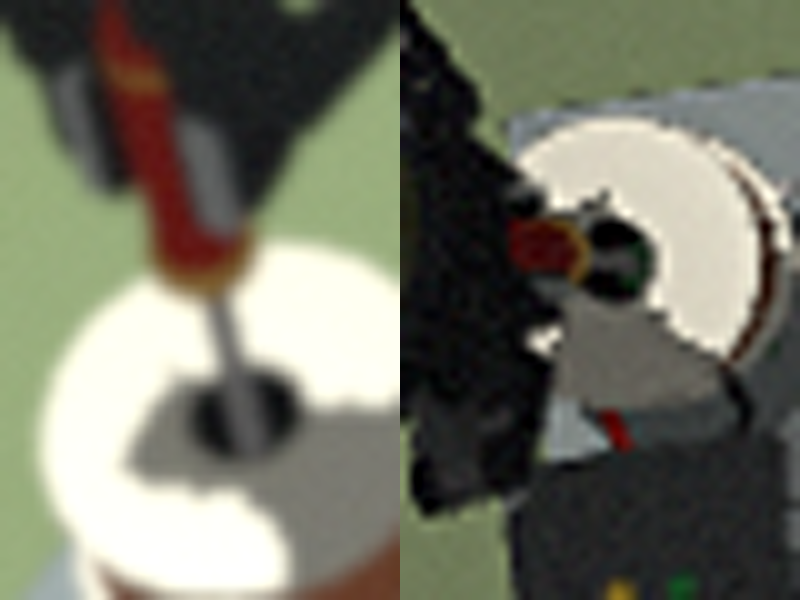

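Side: blade line passes the hole centre (184.3,286.1) within ~0.3 px; top: blade at row ~201, same as the hole centre. Centred; no contact force. Lowering the remaining 35 mm.

Emit:
{"op": "send_rows", "data": {
  "series": [0, 0, 0.5, 0, 0, 0, 0, 0, 0, 1, 0, 0, 0, 0, 0, 0, 1.5, 0, 0, 0, 0, 0, 0, 2, 0, 0, 0, 0, 0, 0, 2.5, 0, 0, 0, 0, 0, 0, 3, 0, 0, 0, 0, 0, 0, 3.4, 0, 0, 0, 0, 0, 0, 3.55, 0, 0, 0, 0, 0, 0, 3.55, 0, 0, 0, 0, 0, 0, 3.55, 0, 0, 0, 0]
}}

```text
clock: 10.92
tcp_pos: [0.5302, 0.2059, 0.1308]
orientation: [0.0, 0.612, 0.791, -0.0]
wrist_force: [-0.1, -0.2, -0.5]
finger_gap: 0.0167
```

```bash
python3 - <<'E'
from h import *
L=[]
for c in("side","top"):
  I=[]
  for _ in range(4): I.append(read_camera(c).astype(float)); L.append(get_state()["tcp_pos"])
  if c=="side":a=np.mean(I,0)
  else:b=np.mean(I,0)
s=get_state();m=np.mean(L,0);print(s["clock"],m,s["wrist_force"],s["finger_gap"])
def crop(im,x,y,w,h,f): return cv2.resize(np.clip(im[y:y+h,x:x+w]*1.6,0,255).astype(np.uint8),None,fx=f,fy=f,interpolation=cv2.INTER_CUBIC)
cv2.imwrite("pics/end.png",np.hstack([crop(a,160,255,40,60,10),crop(b,130,175,40,60,10)]))
print("bolster expect side",proj("side",[.53,.2045,.105]),"top",proj("top",[.53,.2045,.105]))
E
```

```text
11.3167 [0.53033891 0.20596136 0.13104316] [-0.22564833  0.10664281 -1.20833323] 0.016968484030603786
bolster expect side [[183.2080843  280.53232999]] top [[148.53351309 200.20021997]]
```

View pics/end.png

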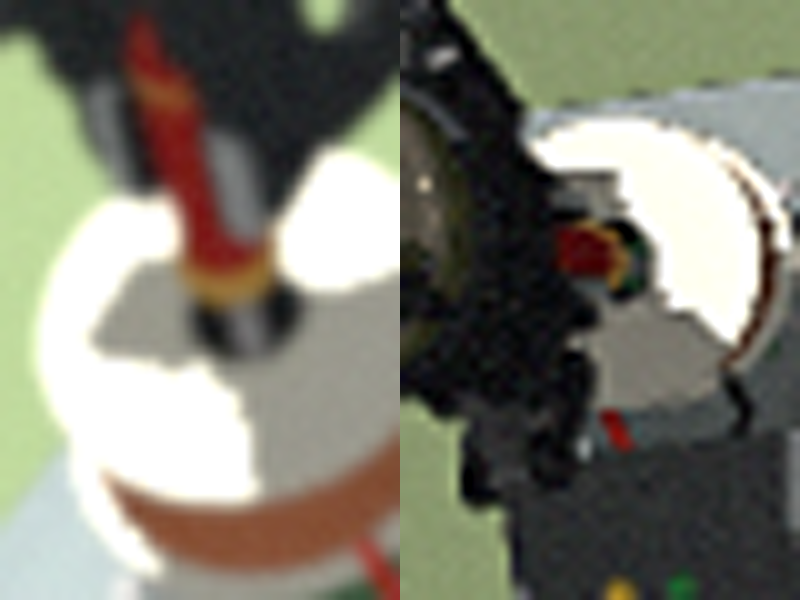

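Side: bolster centred at u≈182.4 (expected 183.2), blade through the hole centre at (184.3,288). Top: bolster over the hole at row ~200, about 0.5 px off. So the blade is within about 1–2 mm, with no contact force. Handing in after a quick check on the bystanders.

```bash
python3 - <<'E'
from h import *
a=read_camera("side"); 
for l in("blue_scriber_grip","yellow_pusher_grip","loupe","ring_clamp"):
    for d in silhouettes("side",l)[:1]:
      v,u=np.nonzero(d["pixels"]); print(l,round(d["p"],2),u.mean().round(1),v.mean().round(1))
s=get_state(); print(s["clock"],s["tcp_pos"],np.abs(s["qvel"]).max(),s["wrist_force"]); print(hand_in())
E
```

```text
blue_scriber_grip 0.75 270.0 158.8
yellow_pusher_grip 0.74 270.1 159.6
loupe 0.77 200.7 224.7
ring_clamp 0.51 140.7 226.7
11.5667 [0.53014332 0.20590751 0.1307861 ] 0.0011605426252701302 [-0.82351684  0.45206636 -1.16455719]
the job is handed in; nothing more can be done
None
```

I lifted the red burnisher out of the black block by its handle, carried it over the other two tools and lowered it into the coil. I handed the job in at about 11.6 s with the gripper still holding it at 40 N.

- **Depth:** the tip is about 15 mm below the coil, worked out from the arm's measured height (the tip itself is hidden by the coil).
- **Centring:** the images put the blade within roughly 1–2 mm of the hole's axis, with a possible tilt of about 1°. The two cameras disagreed by about 1–2 mm, which is within their calibration.
- **Contact and stillness:** the wrist force stayed at noise level (under 2 N) in every reading. That is too coarse to confirm the 0.2 N contact limit, so "no touch" rests on the images. The arm was still at the end.
- **Other items:** the yellow tool and the loupe were found where they started.
    - **Blue tool:** the last detection landed on the yellow handle, so it isn't confirmed. The picture after the lift showed the blue tool standing.
    - **Ring clamp:** the last detection was low-confidence (0.51) and about 18 px from its first position. I didn't check it against a picture. The arm's path never went near the clamp, but I can't rule out that it moved.

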